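Pack the plug-in blocks of a trainer kit

TASK

Pack up the trainer kit: first set the empty metal tray fully down into the grey plastic cradle, turned so that its cut corner matches the cradle's cut corner. Then put every plug-in block lying on the bench into the tray, flat and one to a pocket, each with its brass tab pointing towards the tray's cut-corner end. Finally close the tray with the flat metal cover, turned to match so that it sits fully home, and leave the multimeter, the wire spool and the mug where they are.

Things in the scene. Friction and masses are not known exactly. Their poses are not given: they have to be found in the camera images.
- cradle: Fixed grey plastic open-topped cradle, outer 202 x 164 mm, floor 6 thick, walls 5 thick rising to 30; the tray drops in with 5 mm to spare on each side. Corner at +x, +y cut off at 45 degrees (legs 29). Origin: centre of its underside, on the bench; x along the long side to the cut-corner end, z up. The seated tray's origin is 6 mm above the cradle's, x axes alike.
- tray: Loose aluminium tray, 450 g, 182 x 144 x 70 mm high, walls and floor 4 thick, corner at +x, +y cut off (legs 27); starts empty, upright. A dark centre wall along x at y = 0, 10 thick, top at 56, is its handle (63 mm free each side); with a 12 high, 4 thick cross divider at x = 0 it makes four pockets 85 x 63. Origin: centre of the underside; x along the long side to the cut-corner end, z up.
- tray_nose (a point): Point on the tray's floor at the middle of its cut-corner end (tray frame 91, 0, 4 mm): the end that the tabs must point to.
- pocket0 (a point): point on the tray floor where a block's origin goes when the block sits in this pocket with its tab pointing the right way (that leaves about 4 mm or more all round). Pocket at the tray's cut-corner end, +y side (tray frame 36, 36, 4 mm).
- pocket1 (a point): point on the tray floor where a block's origin goes when the block sits in this pocket with its tab pointing the right way (that leaves about 4 mm or more all round). Pocket at the tray's cut-corner end, -y side (36, -36, 4 mm).
- pocket2 (a point): point on the tray floor where a block's origin goes when the block sits in this pocket with its tab pointing the right way (that leaves about 4 mm or more all round). Pocket at the tray's other end, +y side (-52, 36, 4 mm).
- pocket3 (a point): point on the tray floor where a block's origin goes when the block sits in this pocket with its tab pointing the right way (that leaves about 4 mm or more all round). Pocket at the tray's other end, -y side (-52, -36, 4 mm).
- cover: Loose flat aluminium cover, 400 g, upright: plug 166 x 128 x 10 mm deep underneath (4 mm spare per side in the tray's mouth), flange 190 x 152 over it, corner at +x, +y cut off. Dark handle rib in the middle, along x: 70 long, 12 thick, 14 to 50 above the underside. Origin: centre of the plug's underside; x to the cut-corner end, z up. When home, 60 mm above the tray's origin, x axes alike.
- block0: Plug-in block, one of up to four alike (may be absent), 120 g, starts upright. Grey body 60 x 46 x 22 mm, blue top; brass tab 16 wide, 10 thick sticks out 14 from the middle of one short end; black grip rib along x on top, 44 long, 12 thick, its top 52 above the underside. Origin: centre of the body's underside; x to the tab end (body -30 to +30, tab tip +44 mm), z up.
- block1: Plug-in block, one of up to four alike (may be absent), 120 g, starts upright. Grey body 60 x 46 x 22 mm, blue top; brass tab 16 wide, 10 thick sticks out 14 from the middle of one short end; black grip rib along x on top, 44 long, 12 thick, its top 52 above the underside. Origin: centre of the body's underside; x to the tab end (body -30 to +30, tab tip +44 mm), z up.
- block2: Plug-in block, one of up to four alike (may be absent), 120 g, starts upright. Grey body 60 x 46 x 22 mm, blue top; brass tab 16 wide, 10 thick sticks out 14 from the middle of one short end; black grip rib along x on top, 44 long, 12 thick, its top 52 above the underside. Origin: centre of the body's underside; x to the tab end (body -30 to +30, tab tip +44 mm), z up.
- block3: Plug-in block, one of up to four alike (may be absent), 120 g, starts upright. Grey body 60 x 46 x 22 mm, blue top; brass tab 16 wide, 10 thick sticks out 14 from the middle of one short end; black grip rib along x on top, 44 long, 12 thick, its top 52 above the underside. Origin: centre of the body's underside; x to the tab end (body -30 to +30, tab tip +44 mm), z up.
- multimeter: Black handheld multimeter 150 x 75 x 38 mm lying beyond the work; bystander. Origin: centre of the underside.
- spool: Spool of wire, bystander, 64 mm across, 54 mm high, standing. Origin: centre of the underside.
- mug: White mug, bystander, 80 mm across, 90 mm high. Origin: centre of the underside.
Not all that is in view belongs to the job. Leave any green look-alike of the block3 alone.

How it is judged:
By the outcome, as a careful person would: the job done as asked, in the order asked, and still so for the second after the job is handed in, with the robot touching nothing.
Of block0, block1, block2, block3 only 2 to 4 are there at a start; the rules pass over those that are not, and their reading is None.
At some moment in a run one of block0, block1, block2, block3, cover may be knocked a few centimetres aside while the robot is not near it.
Once in a run the grip may slacken for a moment while it holds something.
It also fails if it takes over 210 s, if anything falls off the work surface, if the arm or the gripper's body presses on something with over 40 N, if the wrist force passes 120 N, or if a joint passes its speed limit or range.

ROBOT

A 7-joint arm with a two-finger parallel gripper is mounted at the origin on the work surface. World frame = base frame: x ahead of the robot, y to its left, z up, the work surface at z = 0. Lengths are in m, angles in rad, forces in N, time in s.
With the tool pointing down it reaches from about 0.425 to 0.875 m from the base axis. Payload 9.9 kg.
Tool frame: the origin (TCP) lies midway between the tips of the shut fingers; the grasp point (between the pads) lies 19 mm behind it; z points along the fingers, y is the direction in which the jaws open and shut (so a half turn about z gives the same grasp; the last joint's range is limited). The gripper opens to 85 mm and grips with 20 to 120 N. Pads are 22 mm wide; open, the fingers measure 114 mm over their backs; the gripper's body (76 mm by 85 mm) begins 54 mm behind the grasp point. The pads swing forward as they close: fully open they stand 13 mm farther back than shut.
Start: joints at [1.066, 0.576, 0.025, 1.437, -0.015, 1.129, -0.057], TCP at [0.276, -0.616, 0.231] pointing down, gripper open.
Joint ranges: [-2.76, 2.76], [-0.34, 2.15], [-1.52, 1.57], [0.19, 2.46], [-1.09, 4.23], [0.17, 1.99], [-2.82, 2.82]. Speed limits (rad/s): [2.22, 2.22, 3.01, 3.01, 3.14, 3.14, 3.14].

INTERFACE

Orientations are given as a unit quaternion [w, x, y, z].
In Python, from station import * gives the robot as it stands.
- The arm moves only by the shell command python3 -m crank 'ROWS' [FORCE]. ROWS is JSON, a list of rows, each a list of 7 numbers: the shift along the tool's x, y, z scaled (see below), then the turn, a rotation vector about the tool's x, y, z scaled (see below), then the opening, from 0 (shut) to 1 (fully open). In form: [[x, y, z, ax, ay, az, gripper], ...]. A call has 1 to 20 rows; each row is the pose to reach, as a shift and turn from the pose measured when the call began, along the tool's axes at that moment, turning the shorter way round; what a row does not reach only later rows make up. The controller multiplies each number of a shift by 0.2 m and each number of a turn by 180 degrees. A row lasts 1/10 s, in which the tool goes at most 50 mm and 8.59 degrees, less where a joint would pass 70% of its speed; a pose out of reach is approached as far as the arm can. A call with a number of a shift or a turn outside -1 to 1 is refused whole. A call with a gripper value outside its range is refused whole. The fingers move at their own pace and stop on an object; FORCE is the grip in N (left out, the last holds). Time passes only in rows, so rows that repeat a pose let the fingers close. It gives the time, the measured TCP pose, the force and the opening at its end, in the units of the state.
- read_state(): the state, without advancing time (a new reading comes with each control period).
- grab_frame(name): name is "scene" or "top"; returns (picture, depth): 420x560x3 uint8, red, green, blue; 420x560 float32, m along the optical axis (not along the pixel's ray), 0 where there is no reading.
- camera_model(name): a dict with "mtx" (3x3 intrinsics, pixels), "D" ([k1, k2, p1, p2, k3] as OpenCV has them; the pictures are not rectified), "position" and "attitude" of the camera in the world. Camera axes: x right, y down, z forward; pixel columns grow to the right and rows downward; lengths in m; the calibration is good to about 2 mm. A picture is of the moment at which its call begins. camera_model takes no time and is no camera call.
- close_job(): hands the job in, once; it reports no verdict.
The state is a dict: "time": time; "qpos": joint angles; "joint_velocities": joint speeds; "tau": joint torques, N m; "tcp_pos": TCP position; "tool_rot": TCP orientation; "ft_force": force on the tool from outside, world axes, zero at the start; "ft_torque": the same for the moment, N m; "gripper_width": finger opening in m.
Only numpy, scipy, OpenCV 4.12 (cv2) and the standard library are available. Lean on these libraries where they do the work, as an engineer would, in place of code of your own. Each camera call takes 0.05 s, during which the arm holds its last target. There are 200 camera calls.

## Working session

There is one attempt and no reset: what is moved stays moved. The work goes in short steps, Python scripts to look and compute and a shell command to move; the robot and the scene stay as the last step left them, time stands still between calls to the robot, and variables do not carry over. Pictures are saved under pics/ and viewed, about 12 in all and at most 16, crops included, and the job is handed in when it is done.

```bash
mkdir -p pics; ls; cat > h.py <<'E'
from station import *
import numpy as np, cv2
from scipy.spatial.transform import Rotation as R
def cam(n):
    c=camera_model(n); return c
def rotm(a):
    a=np.array(a,float)
    return a if a.shape==(3,3) else R.from_quat(a[[1,2,3,0]]).as_matrix()
def save(n,f):
    p,d=grab_frame(n); cv2.imwrite(f'pics/{f}.png',p[:,:,::-1]); np.save(f'pics/{f}.npy',d)
    return p,d
def cloud(n,d):
    c=cam(n);K=np.array(c['mtx']);D=np.array(c['D'],float)
    h,w=d.shape;u,v=np.meshgrid(np.arange(w),np.arange(h))
    q=cv2.undistortPoints(np.stack([u,v],-1).reshape(-1,1,2).astype(float),K,D).reshape(h,w,2)
    P=np.dstack([q*d[...,None],d])
    return P@rotm(c['attitude']).T+np.array(c['position'])
E
python3 - <<'E'
from h import *
for n in('scene','top'):
    print(cam(n)); p,d=save(n,n+'0')
    np.save(f'pics/{n}0_c.npy',cloud(n,d))
print(read_state())
E
```

```text
pics
{'mtx': array([[441.51179716,   0.        , 280.95175761],
       [  0.        , 441.51179716, 204.03338597],
       [  0.        ,   0.        ,   1.        ]]), 'D': array([-0.08659306,  0.        ,  0.        ,  0.        ,  0.        ]), 'position': array([ 1.46147692, -0.81384934,  0.83571361]), 'attitude': array([-0.42600473,  0.80479778,  0.3656392 , -0.19268752])}
{'mtx': array([[541.97733803,   0.        , 282.72669423],
       [  0.        , 541.97733803, 214.30113894],
       [  0.        ,   0.        ,   1.        ]]), 'D': array([-0.18286142,  0.        ,  0.        ,  0.        ,  0.        ]), 'position': array([ 0.33638925, -0.02688759,  1.64121941]), 'attitude': array([ 0.04991615, -0.69677879,  0.71386186, -0.04908088])}
{'time': 0.1, 'qpos': array([ 1.06620639,  0.57645976,  0.02489374,  1.4378076 , -0.01500705,
        1.12902121, -0.0564814 ]), 'joint_velocities': array([ 0.00089155, -0.00173963, -0.00075653, -0.003538  , -0.00177298,
       -0.00016496, -0.0004779 ]), 'tau': array([ 5.36450185e-03, -7.67303681e+01,  2.25769915e+00, -2.86606801e+01,
        1.59489474e-02,  8.55747436e-03, -4.38497784e-05]), 'tcp_pos': array([ 0.27554362, -0.61575473,  0.23052785]), 'tool_rot': array([-7.27101196e-04,  9.77947244e-01,  2.08850705e-01, -2.04543570e-04]), 'ft_force': array([ 0.41418583,  0.76078837, -0.45502738]), 'ft_torque': array([-0.00626039,  0.01375084,  0.03238678]), 'gripper_width': 0.08551522224678715}
```

View pics/scene0.png

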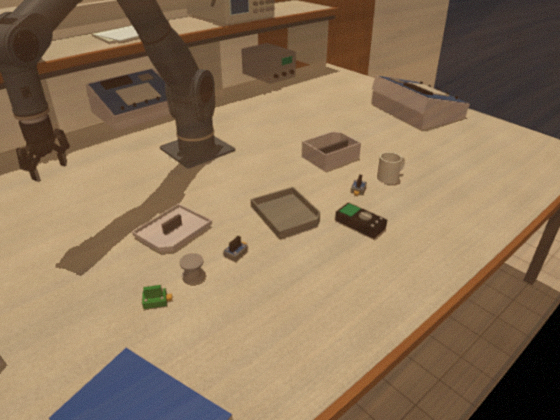

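View pics/top0.png

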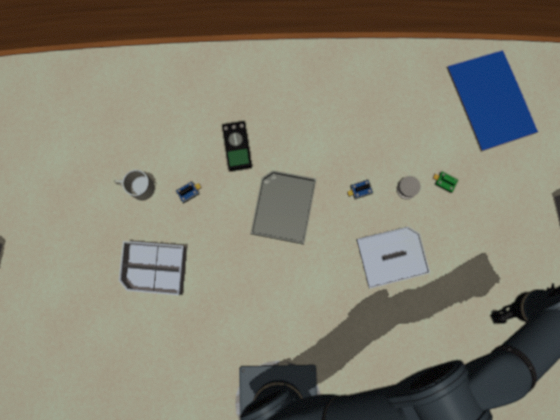

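The top view shows the cradle at (285,207), the tray at (154,267), the cover at (393,257), and blue blocks at (187,191) and (361,189). The green look-alike is at (446,181). The scene view shows the same two blue blocks and no others.

```bash
python3 - <<'E'
from h import *
p=cv2.imread('pics/top0.png')
def crop(x,y,s,o): return cv2.resize(p[y-s:y+s,x-s:x+s],(o,o),interpolation=cv2.INTER_CUBIC)
a=np.hstack([crop(154,267,40,400),crop(393,257,40,400)])
b=np.hstack([crop(285,207,45,266),crop(187,191,20,266),crop(361,189,20,266)])
b=np.hstack([b,np.zeros((266,2,3),np.uint8)])
cv2.imwrite('pics/crops.png',np.vstack([cv2.resize(a,(664,332)),cv2.resize(b,(664,221))]) )
C=np.load('pics/top0_c.npy'); d=np.load('pics/top0.npy')
print('bench z', [np.round(C[y,x],3) for x,y in((100,100),(330,110),(200,330),(330,250))])
for n,(x,y,s,lo,hi) in dict(tray=(154,267,40,.06,.08),traywall=(154,267,30,.045,.06),cover=(393,257,40,.006,.02),covrib=(393,257,20,.035,.06),cradle=(285,207,45,.02,.04),A=(187,191,18,.012,.03),Arib=(187,191,18,.035,.06),B=(361,189,18,.012,.03),Brib=(361,189,18,.035,.06)).items():
    c=C[y-s:y+s,x-s:x+s].reshape(-1,3); z=c[:,2]
    m=(z>lo)&(z<hi); q=c[m]
    if len(q)<5: print(n,len(q),np.percentile(z,[50,90,99,100]));continue
    r=cv2.minAreaRect((q[:,:2]*1000).astype(np.float32))
    print(n,len(q),np.round(r[0],1),np.round(r[1],1),round(r[2],1),'z',np.round(np.percentile(z[m],[10,50,90]),4))
E
```

```text
bench z [array([0.957, 0.557, 0.003]), array([ 0.9  , -0.186, -0.005]), array([ 0.336, -0.027,  1.641]), array([ 0.455, -0.168,  0.005])]
tray 396 [410.6 365.5] [185.1 146.7] 83.5 z [0.062  0.0688 0.0736]
traywall 272 [410.4 363.7] [181.6 139.2] 84.0 z [0.0492 0.055  0.0588]
cover 2704 [ 430.3 -359.4] [246.5 241.1] 88.3 z [0.0085 0.0134 0.0179]
covrib 100 [ 431.5 -355.3] [11.6 72.1] 12.1 z [0.0444 0.0494 0.0544]
cradle 497 [603.8   4.5] [235.8 214.6] 77.7 z [0.0243 0.0295 0.0352]
A 233 [647.8 261.3] [59.7 75.6] 40.7 z [0.0152 0.0214 0.0266]
Arib 74 [641.6 265.5] [12.9 48.3] 29.4 z [0.0404 0.0506 0.0551]
B 239 [ 636.3 -264. ] [46.  75.7] 17.2 z [0.0151 0.0222 0.0271]
Brib 68 [ 638.2 -269.4] [12.4 44.8] 17.1 z [0.043  0.0508 0.0561]
```

View pics/crops.png

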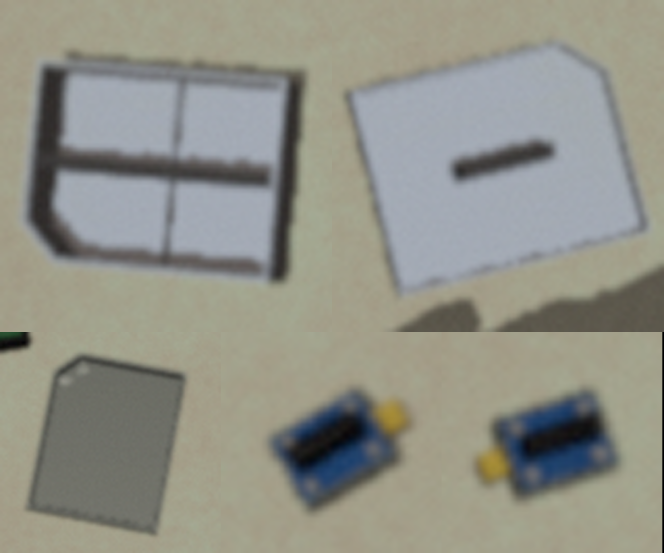

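The crops show the headings. The tray's cut corner is at image lower left, so its yaw is about 84°. The cover's is at upper right (yaw about -78°) and the cradle's at upper left (yaw about -11°). Block A's tab points up and right (yaw about -60°), and block B's points left and down (yaw about 107°). Next I'll refine these by fitting silhouettes in both views.

```bash
cat > fit.py <<'E'
from h import *
from scipy.optimize import minimize
def prism(pl,z0,z1): return np.array([[x,y,z] for x,y in pl for z in(z0,z1)],float)/1000
def cutrect(a,b,l): a/=2;b/=2; return [(-a,-b),(a,-b),(a,b-l),(a-l,b),(-a,b)]
def rect(x0,x1,y): return [(x0,-y),(x1,-y),(x1,y),(x0,y)]
M=dict(tray=[prism(cutrect(182,144,27),0,70)],cradle=[prism(cutrect(202,164,29),0,30)],
 cover=[prism(cutrect(190,152,27),10,14),prism(rect(-35,35,6),14,50)],
 block=[prism(rect(-30,30,23),0,22),prism(rect(30,44,8),6,16),prism(rect(-22,22,6),22,52)])
S=6
def proj(n,P):
    c=cam(n);Rm=rotm(c['attitude']);t=np.array(c['position'])
    return cv2.projectPoints(P,cv2.Rodrigues(Rm.T)[0],-Rm.T@t,np.array(c['mtx']),np.array(c['D'],float))[0].reshape(-1,2)
def sil(n,parts,q,z,box):
    x0,y0,x1,y1=box; m=np.zeros(((y1-y0)*S,(x1-x0)*S),np.uint8)
    Rz=R.from_euler('z',q[2],degrees=True).as_matrix()
    for P in parts:
        uv=proj(n,P@Rz.T+[q[0],q[1],z]); uv=((uv-[x0,y0]+.5)*S-.5)
        cv2.fillConvexPoly(m,cv2.convexHull(np.round(uv*16).astype(np.int32)),1,shift=4)
    return m
def fit(n,img,kind,q0,z=0.,dbg=None):
    parts=M[kind]; uv=np.vstack([proj(n,P@R.from_euler('z',q0[2],degrees=True).as_matrix().T+[q0[0],q0[1],z]) for P in parts])
    b=np.r_[uv.min(0)-12,uv.max(0)+13].astype(int); b=np.clip(b,0,[560,420,560,420])
    big=cv2.resize(img[b[1]:b[3],b[0]:b[2]],None,fx=S,fy=S,interpolation=cv2.INTER_CUBIC)
    m0=sil(n,parts,q0,z,b); k=np.ones((3,3),np.uint8)
    g=np.where(m0>0,3,2).astype(np.uint8)
    g[cv2.dilate(m0,k,iterations=5*S)==0]=0; g[cv2.erode(m0,k,iterations=(2 if kind=='block' else 4)*S)>0]=1
    cv2.setRNGSeed(1)
    cv2.grabCut(big,g,None,np.zeros((1,65)),np.zeros((1,65)),4,cv2.GC_INIT_WITH_MASK)
    T=((g==1)|(g==3)).astype(np.uint8)
    f=lambda v:np.count_nonzero(sil(n,parts,v*[.001,.001,1],z,b)!=T)
    v0=np.array(q0)*[1000,1000,1]
    r=minimize(f,v0,method='Nelder-Mead',options=dict(initial_simplex=v0+np.array([[0,0,0],[5,0,0],[0,5,0],[0,0,4.]]),xatol=.05,fatol=.5))
    if dbg:
        o=big.copy(); s=sil(n,parts,r.x*[.001,.001,1],z,b)
        for mm,c in((T,(0,255,0)),(s,(0,0,255))): cv2.drawContours(o,cv2.findContours(mm,0,1)[0],-1,c,1)
        cv2.imwrite(f'pics/{dbg}.png',o)
    return np.round(r.x,1), round(r.fun/T.sum(),3)
E
python3 - <<'E'
from fit import *
obs=dict(tray=('tray',(.4106,.3655,84)),cradle=('cradle',(.604,.0045,-11)),cover=('cover',(.431,-.356,-78)),A=('block',(.6416,.2655,-60)),B=('block',(.6382,-.2694,107)))
for n in('top','scene'):
    img=cv2.imread(f'pics/{n}0.png')
    for k,(kind,q) in obs.items(): print(n,k,*fit(n,img,kind,q,dbg=f'd_{n}_{k}'))
ims=[cv2.resize(cv2.imread(f'pics/d_{n}_{k}.png'),(260,260)) for n in('top','scene') for k in('tray','cradle','cover')]
cv2.imwrite('pics/d.png',np.vstack([np.hstack(ims[:3]),np.hstack(ims[3:])]))
E
```

```text
top tray [412.5 364.6  84.6] 0.051
top cradle [593.5 -10.5 -11.2] 0.05
top cover [ 430.7 -356.5  -77.6] 0.03
top A [643.  263.7 -61.4] 0.048
top B [ 638.5 -269.6  107. ] 0.041
scene tray [422.6 357.   84.4] 0.034
scene cradle [601.5 -17.6 -12.5] 0.047
scene cover [ 417.7 -350.5  -77.6] 0.217
scene A [650.3 259.1 -59.7] 0.081
scene B [ 643.6 -271.3  108. ] 0.051
```

View pics/d.png

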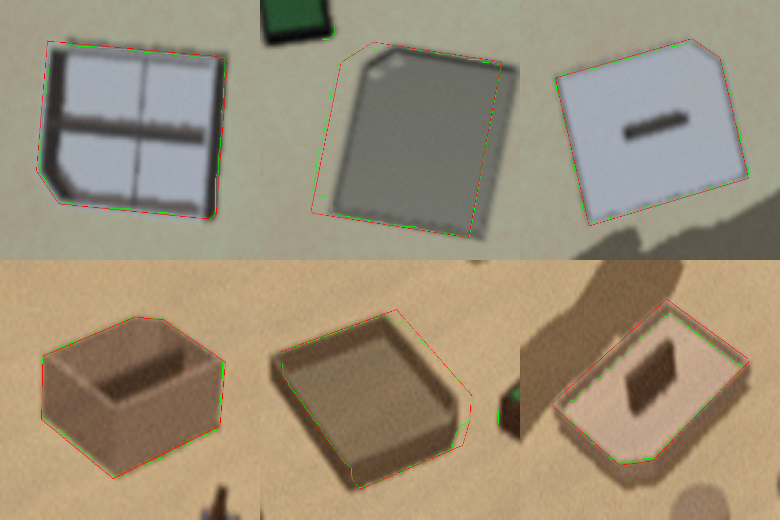

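The overlays show the fit is loose: the cradle fit was stopped by its bad starting guess, and the segmentation bleeds in places. I'll cross-check using depth from both cameras.

```bash
python3 - <<'E'
from h import *
for n in('top','scene'):
    C=np.load(f'pics/{n}0_c.npy').reshape(-1,3); d=np.load(f'pics/{n}0.npy').ravel(); C=C[d>0]
    m=(abs(C[:,2])<.02)&(C[:,0]>.45)&(C[:,0]<.8)&(abs(C[:,1])<.5)
    b=C[m]; A=np.c_[b[:,:2]-[.6,0],np.ones(len(b))]; s=np.linalg.lstsq(A,b[:,2],rcond=None)[0]
    print(n,'bench fit slope,off(mm)',np.round(s[:2],4),round(s[2]*1000,2),'noise',round(1000*np.median(abs(b[:,2]-A@s)),2))
    for k,(x,y,r,lo,hi) in dict(tray=(.412,.364,.13,.062,.085),tw=(.412,.364,.055,.046,.066),covrib=(.431,-.356,.06,.035,.06),Arib=(.642,.264,.04,.036,.06),Brib=(.638,-.27,.04,.036,.06),cradle=(.598,-.02,.125,.022,.037)).items():
        q=C[(np.hypot(C[:,0]-x,C[:,1]-y)<r)&(C[:,2]>lo)&(C[:,2]<hi)]
        if k=='cradle':
            # drop speckle
            g=np.zeros((130,130),np.uint8); ij=((q[:,:2]-[x-.13,y-.13])/.002).astype(int); np.add.at(g,(ij[:,0],ij[:,1]),1)
        if len(q)<5: print(k,len(q)); continue
        rr=cv2.minAreaRect((q[:,:2]*1000).astype(np.float32))
        print(' ',k,len(q),np.round(rr[0],1),np.round(rr[1],1),round(rr[2],1),'mean',np.round(q[:,:2].mean(0)*1000,1),'z95',np.round(np.percentile(q[:,2],[50,95])*1000,1))
E
```

```text
top bench fit slope,off(mm) [-0.008  -0.0012] 1.13 noise 3.13
  tray 356 [410.6 365.5] [185.1 146.7] 83.5 mean [414.3 363.3] z95 [69.3 75.2]
  tw 126 [410.8 364.3] [109.  10.] 85.1 mean [410.7 364.6] z95 [55.9 61.7]
  covrib 100 [ 431.5 -355.3] [11.6 72.1] 12.1 mean [ 431.3 -354.6] z95 [49.4 55.5]
  Arib 72 [642.6 263.7] [12.9 44.1] 29.4 mean [641.3 263.7] z95 [50.6 55.7]
  Brib 68 [ 638.2 -269.4] [12.4 44.8] 17.1 mean [ 637.6 -269.3] z95 [50.8 57.3]
  cradle 382 [590.6 -29.3] [164.2 203.2] 77.7 mean [596.1 -25.1] z95 [29.2 35.2]
scene bench fit slope,off(mm) [0. 0.] 0.0 noise nan
tray 0
tw 0
covrib 0
Arib 0
Brib 0
cradle 0
  return _methods._mean(a, axis=axis, dtype=dtype,
  ret = ret.dtype.type(ret / rcount)
```

Depth from the top camera gives clean rectangles of the right size (cradle 164x203 at (590,-29) mm, tray rim at z 69, wall at 56). The scene camera has no depth and sits about 1.5 px off, so I'll use it only as a height check. I'll refine the cradle fit and start moving.

```bash
cat > go.py <<'E'
from h import *
import sys,json
# go.py x y z yaw : target TCP (mm, deg), tool down with tool-x at yaw -> row numbers
def row(x,y,z,yaw,st=None):
    st=st or read_state(); q=np.array(st['tool_rot']); R0=R.from_quat(q[[1,2,3,0]])
    d=R0.inv().apply(np.array([x,y,z])/1000-st['tcp_pos'])/.2
    a=np.radians(yaw)/2; Rt=R.from_quat([np.cos(a),np.sin(a),0,0])
    r=(R0.inv()*Rt).as_rotvec()/np.pi
    X=R0.as_matrix()[:,0]
    return np.round(d,4),np.round(r,4),np.degrees(np.arctan2(X[1],X[0]))
if __name__=='__main__':
    st=read_state(); print('t',round(st['time'],2),'tcp',np.round(st['tcp_pos']*1000,1),'w',round(st['gripper_width']*1000,1),'F',np.round(st['ft_force'],1),'q',np.round(st['qpos'],2))
    for a in sys.argv[1:]:
        v=[float(t) for t in a.split(',')]; d,r,y=row(*v,st)
        print('yaw',round(y,2),'->',v,'shift',d.tolist(),'turn',r.tolist(),'rows~',int(max(np.linalg.norm(d)*.2/.05,np.linalg.norm(r)*180/8.59))+1)
E
python3 - <<'E'
from fit import *
for n in('top','scene'):
    img=cv2.imread(f'pics/{n}0.png')
    for z in (0,):
        print(n,fit(n,img,'cradle',(.5905,-.0293,-12.3)),fit(n,img,'tray',(.411,.3645,84.5)))
E
python3 go.py 276,-616,330,60 411,364,250,84.5
```

```text
top (array([590.1, -29.8, -12.4]), np.float64(0.011)) (array([412.5, 363.2,  84.2]), np.float64(0.051))
scene (array([598.1, -33.5, -12.6]), np.float64(0.015)) (array([423. , 357.1,  85.5]), np.float64(0.034))
t 0.1 tcp [ 275.5 -615.8  230.5] w 85.5 F [ 0.4  0.8 -0.5] q [ 1.07  0.58  0.02  1.44 -0.02  1.13 -0.06]
yaw 24.11 -> [276.0, -616.0, 330.0, 60.0] shift [0.0015, 0.0013, -0.4974] turn [-0.0005, -0.0001, -0.1994] rows~ 5
yaw 24.11 -> [411.0, 364.0, 250.0, 84.5] shift [2.6193, -4.1949, -0.0913] turn [-0.0005, -0.0002, -0.3355] rows~ 20
```

```bash
python3 go.py 440,-470,250,40 560,-250,250,50
```

```text
t 0.1 tcp [ 275.5 -615.8  230.5] w 85.5 F [ 0.4  0.8 -0.5] q [ 1.07  0.58  0.02  1.44 -0.02  1.13 -0.06]
yaw 24.11 -> [440.0, -470.0, 250.0, 40.0] shift [1.0482, -0.3294, -0.097] turn [-0.0005, -0.0, -0.0883] rows~ 5
yaw 24.11 -> [560.0, -250.0, 250.0, 50.0] shift [2.0452, -1.0884, -0.0959] turn [-0.0005, -0.0001, -0.1438] rows~ 10
```

```bash
python3 -m crank '[[0.25,-0.08,-0.05,0,0,-0.02,1],[0.5,-0.16,-0.1,0,0,-0.04,1],[0.75,-0.25,-0.1,0,0,-0.07,1],[1,-0.33,-0.1,0,0,-0.09,1],[1,-0.33,-0.1,0,0,-0.09,1]]'; python3 go.py 580,-290,250,60 640,-100,250,70
```

```text
time: 0.6
tcp_pos: [0.4368, -0.468, 0.2504]
tool_rot: [-0.002, 0.937, 0.349, 0.002]
ft_force: [0.7, 0.7, 0.6]
gripper_width: 0.0853
t 0.6 tcp [ 436.8 -468.   250.4] w 85.3 F [0.7 0.7 0.6] q [ 0.79  0.51 -0.07  1.5   0.03  1.13 -0.14]
yaw 40.91 -> [580.0, -290.0, 250.0, 60.0] shift [1.1238, -0.2039, 0.0079] turn [-0.0004, -0.0016, -0.1061] rows~ 5
yaw 40.91 -> [640.0, -100.0, 250.0, 70.0] shift [1.9726, -0.7254, 0.0129] turn [-0.0003, -0.0016, -0.1616] rows~ 9
```

```bash
python3 -m crank '[[0.25,-0.05,0,0,0,-0.03,1],[0.5,-0.1,0,0,0,-0.05,1],[0.75,-0.15,0,0,0,-0.08,1],[1,-0.2,0,0,0,-0.11,1],[1,-0.2,0,0,0,-0.11,1]]'; python3 go.py 600,-90,250,70
```

```text
time: 1.1
tcp_pos: [0.5656, -0.3001, 0.2511]
tool_rot: [-0.003, 0.86, 0.51, 0.004]
ft_force: [0.9, -0.7, 0.1]
gripper_width: 0.0849
t 1.1 tcp [ 565.6 -300.1  251.1] w 84.9 F [ 0.9 -0.7  0.1] q [ 0.53  0.51 -0.19  1.5   0.09  1.14 -0.17]
yaw 61.32 -> [600.0, -90.0, 250.0, 70.0] shift [1.0038, -0.3532, 0.0153] turn [-0.0, -0.003, -0.0482] rows~ 5
```

```bash
python3 -m crank '[[0.25,0,0,0,0,-0.02,1],[0.5,-0.08,0,0,0,-0.03,1],[0.7,-0.2,0,0,0,-0.05,1],[0.9,-0.35,0,0,0,-0.05,1],[0.95,-0.4,0,0,0,-0.05,1]]'; python3 go.py 560,100,250,80 411,364,250,84.5
```

```text
time: 1.6
tcp_pos: [0.5862, -0.0893, 0.2528]
tool_rot: [-0.004, 0.816, 0.578, 0.004]
ft_force: [1.1, -0.5, 0.0]
gripper_width: 0.0856
t 1.6 tcp [586.2 -89.3 252.8] w 85.6 F [ 1.1 -0.5  0. ] q [ 0.25  0.44 -0.26  1.63  0.11  1.09 -0.38]
yaw 70.61 -> [560.0, 100.0, 250.0, 80.0] shift [0.8493, -0.4377, 0.0242] turn [0.0, -0.0037, -0.0522] rows~ 4
yaw 70.61 -> [411.0, 364.0, 250.0, 84.5] shift [1.847, -1.5787, 0.0367] turn [0.0002, -0.0037, -0.0772] rows~ 10
```

```bash
python3 -m crank '[[0.25,-0.12,0,0,0,-0.02,1],[0.5,-0.25,0,0,0,-0.03,1],[0.75,-0.4,0.02,0,0,-0.04,1],[0.98,-0.55,0.02,0,-0.004,-0.06,1],[1,-0.6,0.02,0,-0.004,-0.06,1]]'; python3 go.py 411,364,120,84.5
```

```text
time: 2.1
tcp_pos: [0.5387, 0.1421, 0.2509]
tool_rot: [0.0, 0.757, 0.653, -0.0]
ft_force: [0.5, 0.6, -0.0]
gripper_width: 0.0855
t 2.1 tcp [538.7 142.1 250.9] w 85.5 F [ 0.5  0.6 -0. ] q [-0.1   0.4  -0.35  1.72  0.15  1.06 -0.65]
yaw 81.58 -> [411.0, 364.0, 120.0, 84.5] shift [1.0045, -0.7937, 0.6544] turn [-0.0001, 0.0001, -0.0162] rows~ 6
```

```bash
python3 -m crank '[[0.25,-0.2,0,0,0,0,1],[0.5,-0.4,0,0,0,-0.01,1],[0.75,-0.6,0.1,0,0,-0.016,1],[1,-0.79,0.3,0,0,-0.016,1],[1,-0.79,0.5,0,0,-0.016,1],[1,-0.79,0.65,0,0,-0.016,1],[1,-0.79,0.65,0,0,-0.016,1],[1,-0.79,0.65,0,0,-0.016,1]]'; python3 go.py 411,364,24,84.5
```

```text
time: 2.9
tcp_pos: [0.4097, 0.3627, 0.1182]
tool_rot: [-0.0, 0.74, 0.673, -0.003]
ft_force: [1.0, -0.5, 0.5]
gripper_width: 0.0853
t 2.9 tcp [409.7 362.7 118.2] w 85.3 F [ 1.  -0.5  0.5] q [-0.56  0.54 -0.37  1.9   0.27  0.76 -1.18]
yaw 84.56 -> [411.0, 364.0, 24.0, 84.5] shift [0.009, 0.0079, 0.4709] turn [-0.0013, 0.0013, 0.0004] rows~ 2
```

```bash
python3 -m crank '[[0.01,0.01,0.15,0,0,0,1],[0.01,0.01,0.3,0,0,0,1],[0.01,0.01,0.42,0,0,0,1],[0.01,0.01,0.46,0,0,0,1],[0.01,0.01,0.465,0,0,0,1],[0.01,0.01,0.465,0,0,0,0],[0.01,0.01,0.465,0,0,0,0],[0.01,0.01,0.465,0,0,0,0],[0.01,0.01,0.465,0,0,0,0],[0.01,0.01,0.465,0,0,0,0],[0.01,0.01,0.465,0,0,0,0],[0.01,0.01,0.465,0,0,0,0]]' 100; python3 go.py 411,364,150,84.5
```

```text
time: 4.1
tcp_pos: [0.4115, 0.3642, 0.0257]
tool_rot: [-0.0, 0.74, 0.673, -0.003]
ft_force: [-1.1, -1.6, 6.9]
gripper_width: 0.0084
t 4.1 tcp [411.5 364.2  25.7] w 8.4 F [-1.1 -1.6  6.9] q [-0.61  0.67 -0.3   1.97  0.36  0.56 -1.26]
yaw 84.56 -> [411.0, 364.0, 150.0, 84.5] shift [-0.0038, -0.0049, -0.6214] turn [-0.0012, 0.0012, 0.0003] rows~ 3
```

```bash
python3 -m crank '[[0,0,-0.05,0,0,0,0],[0,0,-0.15,0,0,0,0],[0,0,-0.35,0,0,0,0],[0,0,-0.5,0,0,0,0],[0,0,-0.62,0,0,0,0],[0,0,-0.62,0,0,0,0]]'; python3 go.py 500,200,150,45; python3 - <<'E'
from h import *
save('top','top1');save('scene','scene1')
E
```

```text
time: 4.7
tcp_pos: [0.413, 0.3658, 0.1529]
tool_rot: [-0.0, 0.74, 0.673, -0.0]
ft_force: [0.9, 0.4, -4.7]
gripper_width: 0.0086
t 4.7 tcp [413.  365.8 152.9] w 8.6 F [ 0.9  0.4 -4.7] q [-0.54  0.5  -0.4   1.86  0.25  0.83 -1.16]
yaw 84.55 -> [500.0, 200.0, 150.0, 45.0] shift [-0.784, 0.5118, 0.0145] turn [-0.0001, 0.0, 0.2197] rows~ 5
```

```bash
python3 -m crank '[[-0.15,0.12,0,0,0,0.03,0],[-0.32,0.22,0,0,0,0.07,0],[-0.48,0.32,0,0,0,0.11,0],[-0.64,0.42,0,0,0,0.15,0],[-0.78,0.5,0,0,0,0.19,0],[-0.78,0.5,0,0,0,0.22,0],[-0.78,0.5,0,0,0,0.22,0]]'; python3 go.py 560,60,150,12 590,-29.5,150,-12.4
```

```text
time: 5.5
tcp_pos: [0.4959, 0.198, 0.148]
tool_rot: [0.001, 0.925, 0.381, -0.004]
ft_force: [-0.5, 0.3, -5.1]
gripper_width: 0.0085
t 5.5 tcp [495.9 198.  148. ] w 8.5 F [-0.5  0.3 -5.1] q [-0.33  0.47 -0.2   1.91  0.13  0.79 -1.39]
yaw 44.75 -> [560.0, 60.0, 150.0, 12.0] shift [-0.2581, 0.7154, -0.0082] turn [0.0005, 0.0028, 0.182] rows~ 4
yaw 44.75 -> [590.0, -29.5, 150.0, -12.4] shift [-0.4667, 1.1388, -0.0067] turn [0.0011, 0.0027, 0.3175] rows~ 7
```

```bash
python3 -m crank '[[-0.07,0.2,0,0,0,0.045,0],[-0.14,0.36,0,0,0,0.09,0],[-0.2,0.53,0,0,0,0.135,0],[-0.26,0.7,0,0,0,0.18,0],[-0.36,0.85,0,0,0.002,0.225,0],[-0.44,1,0,0,0.0027,0.27,0],[-0.44,1,0,0,0.0027,0.3175,0],[-0.44,1,0,0,0.0027,0.3175,0],[-0.44,1,0,0,0.0027,0.3175,0]]'; python3 go.py 590.2,-29.5,110,-12.4
```

```text
time: 6.4
tcp_pos: [0.5735, -0.004, 0.1476]
tool_rot: [0.001, 0.995, -0.104, -0.0]
ft_force: [-0.7, 0.3, -5.4]
gripper_width: 0.0083
t 6.4 tcp [573.5  -4.  147.6] w 8.3 F [-0.7  0.3 -5.4] q [-0.14  0.52  0.09  1.82 -0.06  0.81 -1.79]
yaw -11.91 -> [590.2, -29.5, 110.0, -12.4] shift [0.1079, 0.1068, 0.1884] turn [0.0009, 0.0001, 0.0027] rows~ 1
```

```bash
python3 -m crank '[[0.108,0.107,0.05,0,0,0.003,0],[0.108,0.107,0.18,0,0,0.003,0],[0.108,0.107,0.3,0,0,0.003,0],[0.108,0.107,0.3,0,0,0.003,0],[0.108,0.107,0.3,0,0,0.003,0]]'; python3 go.py 590.2,-29.5,32,-12.4; python3 - <<'E'
from fit import *
p,d=save('top','top2'); C=cloud('top',d).reshape(-1,3)
z=C[:,2]; q=C[(np.hypot(C[:,0]-.59,C[:,1]+.03)<.135)&(z>.115)&(z<.135)]
r=cv2.minAreaRect((q[:,:2]*1000).astype(np.float32)); print(len(q),r)
P,D=save('scene','scene2'); st=read_state(); zt=st['tcp_pos'][2]-.0257
print('tray z',zt)
img=cv2.imread('pics/scene2.png'); print('scene tray',fit('scene',img,'tray',(.598,-.033,-12.5),zt))
cv2.imwrite('pics/c2.png',np.hstack([cv2.resize(cv2.imread('pics/top2.png')[140:275,215:350],(390,390)),cv2.resize(img[140:260,230:350],(390,390))]))
E
```

```text
time: 6.9
tcp_pos: [0.5899, -0.0284, 0.0876]
tool_rot: [0.001, 0.994, -0.106, -0.001]
ft_force: [0.0, 0.4, -4.3]
gripper_width: 0.0083
t 6.9 tcp [589.9 -28.4  87.6] w 8.3 F [ 0.   0.4 -4.3] q [-0.08  0.61  0.08  1.83 -0.07  0.7  -1.75]
yaw -12.19 -> [590.2, -29.5, 32.0, -12.4] shift [0.0031, 0.0046, 0.2781] turn [0.0008, 0.0006, 0.0012] rows~ 2
127 ((592.7999267578125, -28.11493682861328), (127.78887939453125, 195.9303436279297), 8.369446754455566)
tray z 0.06311614983070268
scene tray (array([594.8, -31.9, -12.4]), np.float64(0.089))
```

View pics/c2.png

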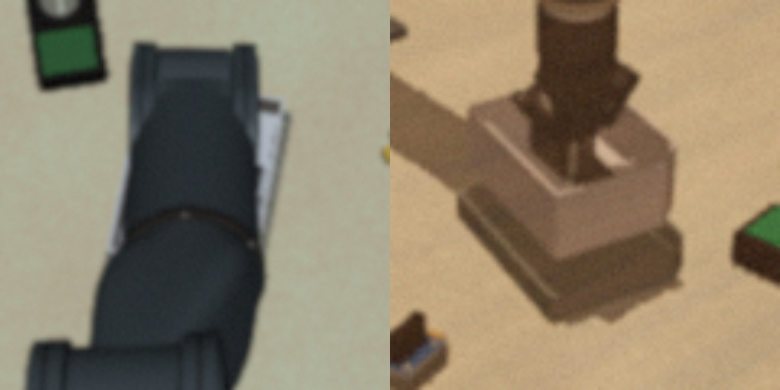

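The tray hangs level over the cradle with the corners matching, and both views agree within about 3 mm. I'll lower it in steps and watch the force.

```bash
python3 -m crank '[[0.01,0.007,0.05,0,0,0.001,0],[0.01,0.007,0.1,0,0,0.001,0],[0.01,0.007,0.15,0,0,0.001,0],[0.01,0.007,0.18,0,0,0.001,0],[0.01,0.007,0.2,0,0,0.001,0],[0.01,0.007,0.2,0,0,0.001,0]]'; python3 go.py 591.5,-30,32,-12.4
```

```text
time: 7.6
tcp_pos: [0.5922, -0.0308, 0.0481]
tool_rot: [0.001, 0.994, -0.109, -0.0]
ft_force: [-0.3, 0.2, -4.6]
gripper_width: 0.0088
t 7.6 tcp [592.2 -30.8  48.1] w 8.8 F [-0.3  0.2 -4.6] q [-0.08  0.67  0.07  1.85 -0.08  0.62 -1.74]
yaw -12.47 -> [591.5, -30.0, 32.0, -12.4] shift [-0.0043, -0.0031, 0.0804] turn [0.0008, 0.0, -0.0004] rows~ 1
```

```bash
python3 -m crank '[[-0.003,-0.003,0.03,0,0,0,0],[-0.003,-0.003,0.06,0,0,0,0],[-0.003,-0.003,0.075,0,0,0,0],[-0.003,-0.003,0.084,0,0,0,0],[-0.003,-0.003,0.084,0,0,0,0]]'; python3 go.py 591.5,-30,32,-12.4
```

```text
time: 8.1
tcp_pos: [0.5915, -0.0301, 0.0318]
tool_rot: [0.001, 0.994, -0.109, -0.0]
ft_force: [-2.6, 0.5, 2.8]
gripper_width: 0.0083
t 8.1 tcp [591.5 -30.1  31.8] w 8.3 F [-2.6  0.5  2.8] q [-0.07  0.69  0.07  1.87 -0.08  0.58 -1.74]
yaw -12.48 -> [591.5, -30.0, 32.0, -12.4] shift [-0.0002, -0.0006, -0.0011] turn [0.0008, 0.0001, -0.0005] rows~ 1
```

```bash
python3 -m crank '[[0,0,0,0,0,0,0.6],[0,0,0,0,0,0,1],[0,0,0,0,0,0,1],[0,0,0,0,0,0,1],[0,0,-0.15,0,0,0,1],[0,0,-0.4,0,0,0,1],[0,0,-0.7,0,0,0,1],[0,0,-0.7,0,0,0,1]]'; python3 go.py 600,120,172,60 641.8,263.7,150,119
```

```text
time: 8.9
tcp_pos: [0.5944, -0.0301, 0.1775]
tool_rot: [0.001, 0.994, -0.109, 0.004]
ft_force: [0.1, 0.9, 0.2]
gripper_width: 0.0856
t 8.9 tcp [594.4 -30.1 177.5] w 85.6 F [0.1 0.9 0.2] q [-0.1   0.51  0.1   1.74 -0.06  0.89 -1.76]
yaw -12.5 -> [600.0, 120.0, 172.0, 60.0] shift [-0.1356, -0.7389, 0.0261] turn [0.0018, -0.0022, -0.4028] rows~ 9
yaw -12.5 -> [641.8, 263.7, 150.0, 119.0] shift [-0.088, -1.4857, 0.1361] turn [0.0031, -0.0012, -0.7306] rows~ 16
```

```bash
python3 -m crank '[[-0.02,-0.15,0,0,0,-0.045,1],[-0.04,-0.3,0,0,0,-0.09,1],[-0.06,-0.45,0,0,0,-0.135,1],[-0.09,-0.6,0,0,0,-0.18,1],[-0.09,-0.75,0,0,0,-0.225,1],[-0.09,-0.9,0,0,0,-0.27,1],[-0.07,-1,0,0,0,-0.315,1],[-0.07,-1,0,0,0,-0.36,1],[-0.07,-1,0,0,0,-0.405,1],[-0.07,-1,0,0,0,-0.45,1],[-0.07,-1,0,0,0,-0.45,1]]'; python3 go.py 641.8,263.7,110,119; python3 - <<'E'
from fit import *
p,d=save('top','top3'); C=cloud('top',d).reshape(-1,3); z=C[:,2]
for k,(x,y,r,lo,hi) in dict(Arib=(.642,.264,.04,.036,.06),Brib=(.638,-.27,.04,.036,.06),rim=(.59,-.03,.13,.068,.09),cov=(.431,-.356,.06,.035,.06)).items():
    q=C[(np.hypot(C[:,0]-x,C[:,1]-y)<r)&(z>lo)&(z<hi)]
    if len(q)>5: print(k,len(q),np.round(np.array(cv2.minAreaRect((q[:,:2]*1000).astype(np.float32))[0]),1),cv2.minAreaRect((q[:,:2]*1000).astype(np.float32))[1:],np.median(q[:,2]))
E
```

```text
time: 10.0
tcp_pos: [0.6239, 0.1679, 0.1767]
tool_rot: [0.003, 0.826, 0.564, 0.002]
ft_force: [-0.6, 0.2, 0.1]
gripper_width: 0.0853
t 10.0 tcp [623.9 167.9 176.7] w 85.3 F [-0.6  0.2  0.1] q [-0.16  0.59 -0.29  1.59  0.2   0.99 -0.89]
yaw 68.61 -> [641.8, 263.7, 110.0, 119.0] shift [0.4782, -0.0939, 0.3329] turn [0.0023, 0.0008, -0.2799] rows~ 6
Arib 11 [633.2 281. ] ((11.441559791564941, 6.452535629272461), 44.538124084472656) 0.04860335827647533
Brib 69 [ 637.7 -270. ] ((13.28533935546875, 44.336700439453125), 17.74790382385254) 0.049768979298070004
rim 340 [591.7 -29.7] ((144.2357177734375, 183.33103942871094), 77.5343246459961) 0.07522046837294027
cov 98 [ 431.6 -355.3] ((11.548327445983887, 71.47599029541016), 11.982195854187012) 0.04959320848628379
```

The tray is seated: its rim is at (591.7,-29.7), z 75 mm (76 expected) and yaw -12.5°. Next is block A.

```bash
python3 -m crank '[[0.1,-0.02,0,0,0,-0.045,1],[0.2,-0.04,0.05,0,0,-0.09,1],[0.3,-0.06,0.1,0,0,-0.135,1],[0.4,-0.08,0.2,0,0,-0.18,1],[0.48,-0.09,0.28,0.002,0,-0.225,1],[0.48,-0.09,0.33,0.002,0,-0.28,1],[0.48,-0.09,0.33,0.002,0,-0.28,1],[0.48,-0.09,0.33,0.002,0,-0.28,1]]'; python3 go.py 642,263.7,25,119.4
```

```text
time: 10.85
tcp_pos: [0.6432, 0.2632, 0.1105]
tool_rot: [0.001, 0.512, 0.859, -0.001]
ft_force: [0.9, 0.6, -0.3]
gripper_width: 0.0853
t 10.85 tcp [643.2 263.2 110.5] w 85.3 F [ 0.9  0.6 -0.3] q [-0.18  0.75 -0.5   1.5   0.4   0.99 -0.29]
yaw 118.38 -> [642.0, 263.7, 25.0, 119.4] shift [0.0062, -0.0036, 0.4277] turn [-0.0003, 0.0008, -0.0057] rows~ 2
```

```bash
python3 - <<'E'
from fit import *
save('scene','scene3'); a=cv2.imread('pics/scene0.png');b=cv2.imread('pics/scene3.png')
cv2.imwrite('pics/c3.png',np.hstack([cv2.resize(i[140:240,310:410],(390,390)) for i in(a,b)]))
E
python3 -m crank '[[0.006,-0.004,0.15,0,0,-0.006,1],[0.006,-0.004,0.3,0,0,-0.006,1],[0.006,-0.004,0.38,0,0,-0.006,1],[0.006,-0.004,0.425,0,0,-0.006,1],[0.006,-0.004,0.425,0,0,-0.006,1],[0.006,-0.004,0.425,0,0,-0.006,0],[0.006,-0.004,0.425,0,0,-0.006,0],[0.006,-0.004,0.425,0,0,-0.006,0],[0.006,-0.004,0.425,0,0,-0.006,0],[0.006,-0.004,0.425,0,0,-0.006,0],[0.006,-0.004,0.425,0,0,-0.006,0],[0.006,-0.004,0.425,0,0,-0.006,0]]' 80; python3 go.py 642,263.7,180,119.4
```

```text
time: 12.1
tcp_pos: [0.6427, 0.2639, 0.0267]
tool_rot: [0.002, 0.504, 0.864, -0.0]
ft_force: [-0.9, -0.8, 4.8]
gripper_width: 0.0107
t 12.1 tcp [642.7 263.9  26.7] w 10.7 F [-0.9 -0.8  4.8] q [-0.2   0.84 -0.46  1.57  0.46  0.84 -0.33]
yaw 119.43 -> [642.0, 263.7, 180.0, 119.4] shift [-0.0013, -0.0024, -0.7666] turn [0.0003, 0.0009, 0.0002] rows~ 4
```

View pics/c3.png

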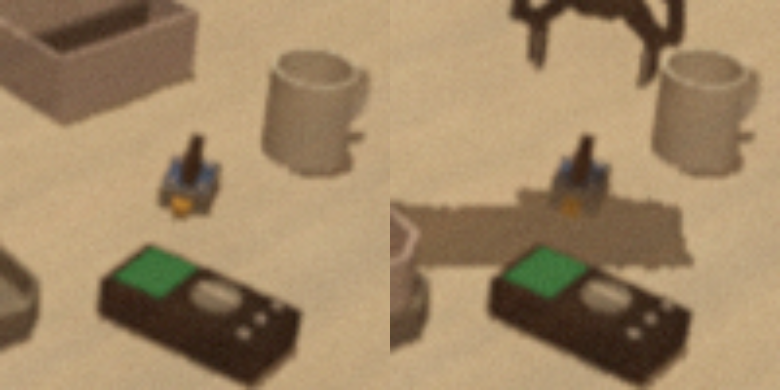

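The block hasn't moved and is gripped (10.7 mm measured on a 12 mm rib). I'll lift it and carry it to pocket2, world (548.5, 16.6).

```bash
python3 -m crank '[[0,0,-0.1,0,0,0,0],[0,0,-0.3,0,0,0,0],[0,0,-0.5,0,0,0,0],[0,0,-0.75,0,0,0,0],[0,0,-0.77,0,0,0,0]]'; python3 go.py 548.5,16.6,180,167.5
```

```text
time: 12.6
tcp_pos: [0.6446, 0.2662, 0.1874]
tool_rot: [0.004, 0.504, 0.863, 0.004]
ft_force: [-0.0, 1.3, -1.8]
gripper_width: 0.0102
t 12.6 tcp [644.6 266.2 187.4] w 10.2 F [-0.   1.3 -1.8] q [-0.17  0.68 -0.53  1.43  0.36  1.12 -0.24]
yaw 119.42 -> [548.5, 16.6, 180.0, 167.5] shift [-0.8508, -1.0318, 0.0287] turn [0.0028, 0.0023, -0.2671] rows~ 6
```

```bash
python3 -m crank '[[-0.12,-0.15,0,0,0,-0.04,0],[-0.25,-0.3,0,0,0,-0.08,0],[-0.38,-0.45,0,0,0,-0.12,0],[-0.5,-0.6,0,0,0,-0.16,0],[-0.62,-0.75,0,0,0,-0.2,0],[-0.74,-0.9,0,0,0.002,-0.24,0],[-0.85,-1,0.03,0.003,0.002,-0.267,0],[-0.85,-1,0.03,0.003,0.002,-0.267,0],[-0.85,-1,0.03,0.003,0.002,-0.267,0]]'; python3 go.py 548.5,16.6,130,167.5
```

```text
time: 13.5
tcp_pos: [0.5537, 0.0192, 0.1793]
tool_rot: [-0.0, 0.11, 0.994, -0.0]
ft_force: [0.3, 0.7, -1.0]
gripper_width: 0.0104
t 13.5 tcp [553.7  19.2 179.3] w 10.4 F [ 0.3  0.7 -1. ] q [ 0.4   0.54 -0.79  1.81  0.46  0.98  0.76]
yaw 167.34 -> [548.5, 16.6, 130.0, 167.5] shift [0.0227, -0.0184, 0.2468] turn [-0.0002, -0.0001, -0.0009] rows~ 1
```

```bash
python3 -m crank '[[0.023,-0.018,0.1,0,0,0,0],[0.023,-0.018,0.25,0,0,0,0],[0.023,-0.018,0.4,0,0,0,0],[0.023,-0.018,0.4,0,0,0,0],[0.023,-0.018,0.4,0,0,0,0]]'; python3 go.py 548.5,16.6,37,167.5; python3 - <<'E'
from fit import *
save('scene','scene4'); b=cv2.imread('pics/scene4.png')
cv2.imwrite('pics/c4.png',cv2.resize(b[150:250,230:340],(660,600),interpolation=cv2.INTER_CUBIC))
E
```

```text
time: 14.0
tcp_pos: [0.5486, 0.0182, 0.0998]
tool_rot: [-0.0, 0.11, 0.994, 0.0]
ft_force: [1.0, 0.1, -1.1]
gripper_width: 0.0105
t 14.0 tcp [548.6  18.2  99.8] w 10.5 F [ 1.   0.1 -1.1] q [ 0.35  0.63 -0.73  1.91  0.57  0.82  0.67]
yaw 167.42 -> [548.5, 16.6, 37.0, 167.5] shift [-0.0015, -0.0079, 0.3138] turn [-0.0, -0.0003, -0.0004] rows~ 2
```

View pics/c4.png

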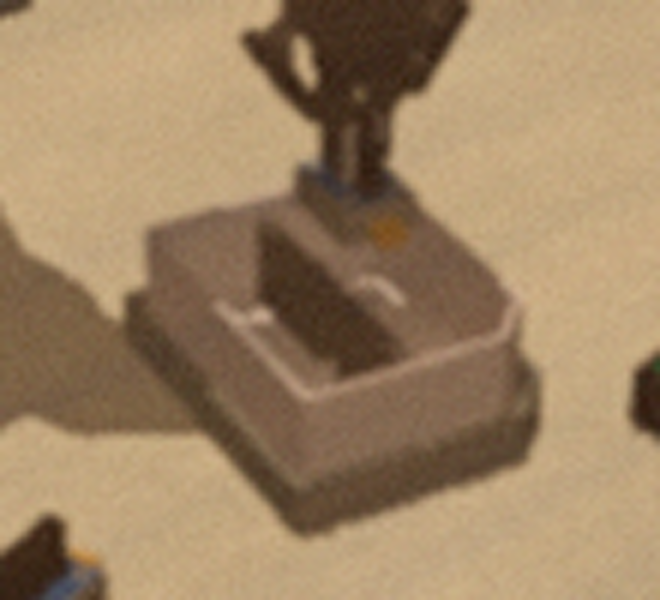

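The block hangs over pocket2 with its tab pointing to the cut-corner end. Lowering it now.

```bash
python3 -m crank '[[-0.001,-0.008,0.1,0,0,0,0],[-0.001,-0.008,0.2,0,0,0,0],[-0.001,-0.008,0.26,0,0,0,0],[-0.001,-0.008,0.3,0,0,0,0],[-0.001,-0.008,0.313,0,0,0,0],[-0.001,-0.008,0.316,0,0,0,0]]'; python3 go.py 548.5,16.6,37,167.5
```

```text
time: 14.65
tcp_pos: [0.5495, 0.0167, 0.0377]
tool_rot: [0.001, 0.11, 0.994, 0.0]
ft_force: [-0.1, 0.2, -2.1]
gripper_width: 0.0108
t 14.65 tcp [549.5  16.7  37.7] w 10.8 F [-0.1  0.2 -2.1] q [ 0.3   0.71 -0.65  1.96  0.67  0.69  0.59]
yaw 167.4 -> [548.5, 16.6, 37.0, 167.5] shift [0.0045, -0.0016, 0.0035] turn [0.0002, 0.0004, -0.0005] rows~ 1
```

```bash
python3 -m crank '[[0.002,0,0.006,0,0,0,0],[0.002,0,0.008,0,0,0,0],[0.002,0,0.008,0,0,0,0]]'; python3 -m crank '[[0,0,0,0,0,0,0.27],[0,0,0,0,0,0,0.27],[0,0,0,0,0,0,0.27],[0,0,-0.1,0,0,0,0.27],[0,0,-0.25,0,0,0,0.27],[0,0,-0.5,0,0,0,0.3],[0,0,-0.72,0,0,0,1],[0,0,-0.72,0,0,0,1]]'; python3 go.py 590,-150,180,140
```

```text
time: 14.95
tcp_pos: [0.5494, 0.0169, 0.0366]
tool_rot: [0.001, 0.11, 0.994, 0.0]
ft_force: [-0.3, -0.1, 1.2]
gripper_width: 0.0104
time: 15.75
tcp_pos: [0.5518, 0.0181, 0.1862]
tool_rot: [0.005, 0.11, 0.994, 0.001]
ft_force: [0.0, 0.8, -0.4]
gripper_width: 0.0536
t 15.75 tcp [551.8  18.1 186.2] w 53.6 F [ 0.   0.8 -0.4] q [ 0.41  0.53 -0.81  1.82  0.46  0.98  0.77]
yaw 167.41 -> [590.0, -150.0, 180.0, 140.0] shift [-0.3695, -0.779, 0.0319] turn [0.0019, 0.003, 0.1523] rows~ 4
```

```bash
python3 -m crank '[[-0.09,-0.19,0,0,0,0.04,1],[-0.18,-0.39,0,0,0,0.08,1],[-0.27,-0.58,0,0,0,0.12,1],[-0.37,-0.78,0,0,0,0.16,1],[-0.42,-0.95,0,0,0.003,0.2,1],[-0.42,-1,0.03,0.002,0.003,0.24,1],[-0.42,-1,0.03,0.002,0.003,0.24,1]]'; python3 go.py 638,-269.7,110,107.4; python3 - <<'E'
from fit import *
p,d=save('top','top4'); C=cloud('top',d).reshape(-1,3); z=C[:,2]
for k,(x,y,r,lo,hi) in dict(Brib=(.638,-.27,.06,.036,.06),cov=(.431,-.356,.07,.035,.06),Pa=(.549,.017,.04,.056,.069)).items():
    q=C[(np.hypot(C[:,0]-x,C[:,1]-y)<r)&(z>lo)&(z<hi)]
    if len(q)>5: print(k,len(q),cv2.minAreaRect((q[:,:2]*1000).astype(np.float32)),np.median(q[:,2]))
E
```

```text
time: 16.45
tcp_pos: [0.5892, -0.1977, 0.1791]
tool_rot: [-0.001, 0.47, 0.882, -0.0]
ft_force: [0.0, -0.6, 0.9]
gripper_width: 0.0853
t 16.45 tcp [ 589.2 -197.7  179.1] w 85.3 F [ 0.  -0.6  0.9] q [ 0.6   0.59 -0.57  1.64  0.36  1.02  0.51]
yaw 123.89 -> [638.0, -269.7, 110.0, 107.4] shift [-0.4355, 0.0025, 0.3446] turn [-0.0005, -0.0005, 0.0916] rows~ 3
Pa 95 ((538.8541259765625, 14.670915603637695), (73.07878112792969, 57.824501037597656), 85.8042984008789) 0.061815631251369796
```

```bash
python3 - <<'E'
from fit import *
save('scene','scene5'); b=cv2.imread('pics/scene5.png'); a=cv2.imread('pics/top4.png')
cv2.imwrite('pics/c5.png',np.hstack([cv2.resize(a[130:330,100:460],(410,228)),cv2.resize(b[140:320,110:400],(390,242))[:228]]))
E
```

```text
(no output)
```

View pics/c5.png

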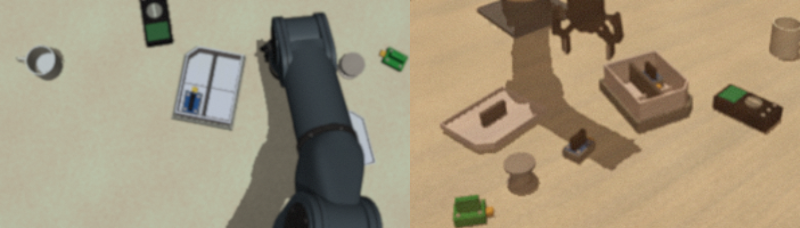

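Block A sits in pocket2 with its tab forward. Block B and the cover look unmoved. On to B, checking it against the scene view.

```bash
python3 -m crank '[[-0.1,0,0,0,0,0.03,1],[-0.2,0,0.05,0,0,0.06,1],[-0.32,0,0.15,0,0,0.09,1],[-0.435,0,0.25,0,0,0.092,1],[-0.435,0,0.345,0,0,0.092,1],[-0.435,0,0.345,0,0,0.092,1],[-0.435,0,0.345,0,0,0.092,1]]'; python3 go.py 638,-269.7,26,107.4; python3 - <<'E'
from fit import *
save('scene','scene6'); print(fit('scene',cv2.imread('pics/scene6.png'),'block',(.642,-.271,107)))
E
```

```text
time: 17.25
tcp_pos: [0.6397, -0.2638, 0.1115]
tool_rot: [-0.001, 0.587, 0.81, 0.001]
ft_force: [-0.1, 0.6, 0.7]
gripper_width: 0.0857
t 17.25 tcp [ 639.7 -263.8  111.5] w 85.7 F [-0.1  0.6  0.7] q [ 0.58  0.74 -0.46  1.51  0.37  0.98  0.34]
yaw 108.14 -> [638.0, -269.7, 26.0, 107.4] shift [-0.0271, -0.0175, 0.4274] turn [0.0002, -0.0011, 0.0041] rows~ 2
(array([ 642. , -271.6,  108.8]), np.float64(0.106))
```

```bash
python3 -m crank '[[-0.027,-0.017,0.15,0,0,0.004,1],[-0.027,-0.017,0.3,0,0,0.004,1],[-0.027,-0.017,0.38,0,0,0.004,1],[-0.027,-0.017,0.427,0,0,0.004,1],[-0.027,-0.017,0.427,0,0,0.004,1],[-0.027,-0.017,0.427,0,0,0.004,0],[-0.027,-0.017,0.427,0,0,0.004,0],[-0.027,-0.017,0.427,0,0,0.004,0],[-0.027,-0.017,0.427,0,0,0.004,0],[-0.027,-0.017,0.427,0,0,0.004,0],[-0.027,-0.017,0.427,0,0,0.004,0],[-0.027,-0.017,0.427,0,0,0.004,0]]' 80; python3 go.py 638,-269.7,180,107.4
```

```text
time: 18.5
tcp_pos: [0.6389, -0.2701, 0.0272]
tool_rot: [-0.0, 0.592, 0.806, 0.001]
ft_force: [0.3, 0.2, 3.2]
gripper_width: 0.0105
t 18.5 tcp [ 638.9 -270.1   27.2] w 10.5 F [0.3 0.2 3.2] q [ 0.57  0.83 -0.42  1.57  0.42  0.83  0.29]
yaw 107.38 -> [638.0, -269.7, 180.0, 107.4] shift [0.0048, -0.002, -0.7638] turn [0.0007, -0.0006, -0.0001] rows~ 4
```

```bash
python3 -m crank '[[0,0,-0.1,0,0,0,0],[0,0,-0.3,0,0,0,0],[0,0,-0.5,0,0,0,0],[0,0,-0.75,0,0,0,0],[0,0,-0.76,0,0,0,0]]'; python3 go.py 570,-130,180,47 533,-53.7,180,-12.4
```

```text
time: 19.0
tcp_pos: [0.6418, -0.271, 0.1863]
tool_rot: [0.005, 0.592, 0.806, 0.003]
ft_force: [0.5, -0.3, -1.7]
gripper_width: 0.0105
t 19.0 tcp [ 641.8 -271.   186.3] w 10.5 F [ 0.5 -0.3 -1.7] q [ 0.6   0.67 -0.48  1.43  0.32  1.11  0.37]
yaw 107.36 -> [570.0, -130.0, 180.0, 47.0] shift [0.78, -0.1327, 0.0271] turn [0.0037, -0.0007, 0.3353] rows~ 8
yaw 107.36 -> [533.0, -53.7, 180.0, -12.4] shift [1.1993, -0.1954, 0.0248] turn [0.0033, -0.0028, 0.6653] rows~ 14
```

```bash
python3 -m crank '[[0.08,-0.01,0,0,0,0.04,0],[0.16,-0.02,0,0,0,0.085,0],[0.24,-0.04,0,0,0,0.13,0],[0.32,-0.05,0,0,0,0.175,0],[0.4,-0.07,0,0,0,0.22,0],[0.5,-0.08,0,0,0,0.265,0],[0.6,-0.1,0,0,0,0.31,0],[0.7,-0.12,0,0,0,0.355,0],[0.8,-0.13,0.02,0,0,0.4,0],[0.87,-0.15,0.02,0,0,0.445,0],[0.93,-0.17,0.02,0.003,-0.002,0.49,0],[1,-0.195,0.025,0.003,-0.002,0.535,0],[1,-0.195,0.025,0.003,-0.002,0.58,0],[1,-0.195,0.025,0.003,-0.002,0.625,0],[1,-0.195,0.025,0.003,-0.003,0.665,0],[1,-0.195,0.025,0.003,-0.003,0.665,0]]'; python3 go.py 533,-53.7,110,-12.4
```

```text
time: 20.6
tcp_pos: [0.5447, -0.0914, 0.1796]
tool_rot: [0.001, 0.994, -0.108, -0.0]
ft_force: [0.5, -0.9, -0.7]
gripper_width: 0.0106
t 20.6 tcp [544.7 -91.4 179.6] w 10.6 F [ 0.5 -0.9 -0.7] q [ 0.04  0.45  0.06  1.84 -0.03  0.86 -1.67]
yaw -12.43 -> [533.0, -53.7, 110.0, -12.4] shift [-0.0974, -0.1722, 0.348] turn [0.0004, 0.0002, -0.0002] rows~ 2
```

```bash
python3 -m crank '[[-0.097,-0.172,0.0,0,0,0,0],[-0.097,-0.172,0.1,0,0,0,0],[-0.097,-0.172,0.25,0,0,0,0],[-0.097,-0.172,0.4,0,0,0,0],[-0.097,-0.172,0.4,0,0,0,0]]'; python3 go.py 533,-53.7,38,-12.4; python3 - <<'E'
from fit import *
save('scene','scene7'); b=cv2.imread('pics/scene7.png')
cv2.imwrite('pics/c7.png',cv2.resize(b[150:250,230:340],(440,400),interpolation=cv2.INTER_CUBIC))
E
```

```text
time: 21.1
tcp_pos: [0.5305, -0.0535, 0.0964]
tool_rot: [0.001, 0.994, -0.106, -0.004]
ft_force: [0.1, 0.8, -1.1]
gripper_width: 0.0103
t 21.1 tcp [530.5 -53.5  96.4] w 10.3 F [ 0.1  0.8 -1.1] q [-0.02  0.54  0.04  1.97 -0.03  0.65 -1.74]
yaw -12.21 -> [533.0, -53.7, 38.0, -12.4] shift [0.0143, -0.0023, 0.2919] turn [0.0007, 0.0022, 0.001] rows~ 2
```

View pics/c7.png

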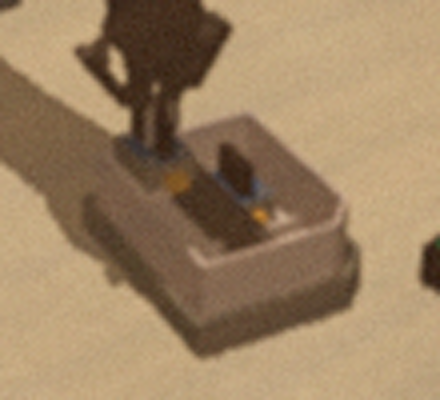

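Block B hangs over pocket3 with its tab forward. Lowering.

```bash
python3 -m crank '[[0.014,-0.002,0.1,0,0,0,0],[0.014,-0.002,0.2,0,0.002,0,0],[0.014,-0.002,0.25,0,0.002,0,0],[0.014,-0.002,0.28,0,0.002,0,0],[0.014,-0.002,0.295,0,0.002,0,0],[0.014,-0.002,0.298,0,0.002,0,0]]'; python3 go.py 533,-53.7,37.2,-12.4
```

```text
time: 21.75
tcp_pos: [0.5346, -0.0541, 0.0392]
tool_rot: [0.001, 0.994, -0.107, 0.001]
ft_force: [0.9, 0.8, -0.8]
gripper_width: 0.0107
t 21.75 tcp [534.6 -54.1  39.2] w 10.7 F [ 0.9  0.8 -0.8] q [-0.01  0.63  0.03  2.01 -0.04  0.5  -1.74]
yaw -12.26 -> [533.0, -53.7, 37.2, -12.4] shift [-0.0084, -0.0, 0.01] turn [0.0006, -0.0008, 0.0008] rows~ 1
```

```bash
python3 -m crank '[[-0.005,0,0.01,0,0,0,0],[-0.005,0,0.014,0,0,0,0],[-0.005,0,0.014,0,0,0,0]]'; python3 -m crank '[[0,0,0,0,0,0,0.27],[0,0,0,0,0,0,0.27],[0,0,0,0,0,0,0.27],[0,0,-0.1,0,0,0,0.27],[0,0,-0.25,0,0,0,0.27],[0,0,-0.5,0,0,0,0.3],[0,0,-0.72,0,0,0,1],[0,0,-0.72,0,0,0,1]]'; python3 go.py 431.4,-355.5,180,102.2 560,-220,180,40; python3 - <<'E'
from fit import *
p,d=save('top','top8'); C=cloud('top',d).reshape(-1,3); z=C[:,2]
for k,(x,y,r,lo,hi) in dict(cov=(.431,-.356,.09,.035,.06)).items():
    q=C[(np.hypot(C[:,0]-x,C[:,1]-y)<r)&(z>lo)&(z<hi)]
    if len(q)>5: print(k,len(q),cv2.minAreaRect((q[:,:2]*1000).astype(np.float32)),np.median(q[:,2]))
E
```

```text
time: 22.05
tcp_pos: [0.5339, -0.0539, 0.0371]
tool_rot: [0.001, 0.994, -0.107, 0.002]
ft_force: [-1.4, 0.1, 4.4]
gripper_width: 0.0104
time: 22.85
tcp_pos: [0.5365, -0.0539, 0.1868]
tool_rot: [0.001, 0.994, -0.107, 0.006]
ft_force: [-0.2, 1.2, -0.3]
gripper_width: 0.0537
t 22.85 tcp [536.5 -53.9 186.8] w 53.7 F [-0.2  1.2 -0.3] q [-0.03  0.42  0.06  1.87 -0.03  0.84 -1.74]
yaw -12.28 -> [431.4, -355.5, 180.0, 102.2] shift [-0.1931, 1.5853, 0.0312] turn [0.004, -0.0026, -0.636] rows~ 14
yaw -12.28 -> [560.0, -220.0, 180.0, 40.0] shift [0.291, 0.7866, 0.0375] turn [0.0018, -0.0038, -0.2904] rows~ 7
cov 99 ((464.3329162597656, -348.8498840332031), (78.37377166748047, 70.2318344116211), 12.030579566955566) 0.049909613916541584
```

```bash
python3 - <<'E'
from fit import *
C=cloud('top',np.load('pics/top8.npy'));z=C[...,2]
m=((np.hypot(C[...,0]-.431,C[...,1]+.356)<.13)&(z>.035)&(z<.06)).astype(np.uint8)
n,l,s,c=cv2.connectedComponentsWithStats(m)
for i in range(1,n):
    if s[i,4]>20: print(s[i,4],cv2.minAreaRect((C[l==i][:,:2]*1000).astype(np.float32)))
print(fit('top',cv2.imread('pics/top8.png'),'cover',(.431,-.356,-78)))
E
python3 -m crank '[[0.04,0.12,0,0,0,-0.04,1],[0.08,0.23,0,0,0,-0.08,1],[0.13,0.34,0,0,0,-0.12,1],[0.17,0.46,0,0,0,-0.16,1],[0.21,0.57,0,0,0,-0.2,1],[0.26,0.68,0,0,0,-0.24,1],[0.29,0.79,0.03,0,0,-0.28,1],[0.29,0.79,0.03,0.002,-0.003,-0.32,1],[0.29,0.79,0.03,0.002,-0.003,-0.36,1],[0.29,0.79,0.03,0.002,-0.003,-0.36,1]]'; python3 go.py 431.4,-355.5,150,102
```

```text
98 ((431.679443359375, -355.8088073730469), (11.600238800048828, 70.2318344116211), 12.030579566955566)
(array([ 430.6, -356.2,  -77.6]), np.float64(0.03))
time: 23.9
tcp_pos: [0.5577, -0.2205, 0.1773]
tool_rot: [-0.001, 0.896, 0.443, -0.001]
ft_force: [-0.3, 0.6, -0.0]
gripper_width: 0.0856
t 23.9 tcp [ 557.7 -220.5  177.3] w 85.6 F [-0.3  0.6 -0. ] q [ 0.45  0.52 -0.24  1.71  0.14  0.93 -0.49]
yaw 52.63 -> [431.4, -355.5, 150.0, 102.0] shift [-0.9196, -0.0914, 0.1378] turn [-0.0012, -0.0002, -0.2743] rows~ 6
```

```bash
python3 -m crank '[[-0.15,-0.01,0,0,0,-0.045,1],[-0.3,-0.03,0,0,0,-0.09,1],[-0.45,-0.04,0,0,0,-0.135,1],[-0.6,-0.06,0.05,0,0,-0.18,1],[-0.76,-0.07,0.1,0,0,-0.225,1],[-0.92,-0.09,0.14,0,0,-0.274,1],[-0.92,-0.09,0.25,0,0,-0.274,1],[-0.92,-0.09,0.35,0,0,-0.274,1],[-0.92,-0.09,0.35,0,0,-0.274,1]]'; python3 go.py 431.4,-355.6,18,102.1; python3 - <<'E'
from fit import *
save('scene','scene9'); b=cv2.imread('pics/scene9.png')
cv2.imwrite('pics/c9.png',cv2.resize(b[160:270,110:250],(560,440),interpolation=cv2.INTER_CUBIC))
E
```

```text
time: 24.8
tcp_pos: [0.4296, -0.3547, 0.1049]
tool_rot: [-0.004, 0.631, 0.776, -0.001]
ft_force: [-0.3, -0.6, 0.1]
gripper_width: 0.0852
t 24.8 tcp [ 429.6 -354.7  104.9] w 85.2 F [-0.3 -0.6  0.1] q [ 0.89  0.58 -0.43  1.88  0.34  0.76  0.48]
yaw 101.74 -> [431.4, -355.6, 18.0, 102.1] shift [-0.0089, 0.0109, 0.4343] turn [-0.002, -0.0019, -0.002] rows~ 2
```

View pics/c9.png

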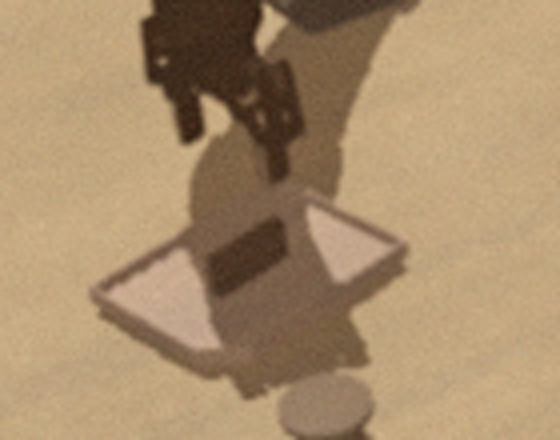

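The jaws straddle the cover's rib, which is still in place. I'll descend and grip.

```bash
python3 -m crank '[[-0.009,0.01,0.15,-0.002,-0.002,-0.002,1],[-0.009,0.01,0.3,-0.002,-0.002,-0.002,1],[-0.009,0.01,0.38,-0.002,-0.002,-0.002,1],[-0.009,0.01,0.425,-0.002,-0.002,-0.002,1],[-0.009,0.01,0.43,-0.002,-0.002,-0.002,1],[-0.009,0.01,0.43,-0.002,-0.002,-0.002,0],[-0.009,0.01,0.43,-0.002,-0.002,-0.002,0],[-0.009,0.01,0.43,-0.002,-0.002,-0.002,0],[-0.009,0.01,0.43,-0.002,-0.002,-0.002,0],[-0.009,0.01,0.43,-0.002,-0.002,-0.002,0],[-0.009,0.01,0.43,-0.002,-0.002,-0.002,0],[-0.009,0.01,0.43,-0.002,-0.002,-0.002,0]]' 100; python3 go.py 431.4,-355.6,150,102.1
```

```text
time: 26.05
tcp_pos: [0.4321, -0.3561, 0.0209]
tool_rot: [0.001, 0.628, 0.778, -0.0]
ft_force: [-0.8, 0.7, 7.3]
gripper_width: 0.0101
t 26.05 tcp [ 432.1 -356.1   20.9] w 10.1 F [-0.8  0.7  7.3] q [ 0.84  0.69 -0.36  1.95  0.43  0.57  0.4 ]
yaw 102.15 -> [431.4, -355.6, 150.0, 102.1] shift [0.002, -0.0024, -0.6455] turn [0.0003, 0.0007, 0.0003] rows~ 3
```

```bash
python3 -m crank '[[0,0,-0.05,0,0,0,0],[0,0,-0.2,0,0,0,0],[0,0,-0.4,0,0,0,0],[0,0,-0.6,0,0,0,0],[0,0,-0.75,0,0,0,0],[0,0,-0.75,0,0,0,0]]'; python3 go.py 550,-200,170,130 591.6,-29.8,170,167.5
```

```text
time: 26.65
tcp_pos: [0.4337, -0.3567, 0.1753]
tool_rot: [0.004, 0.628, 0.778, -0.0]
ft_force: [0.4, 0.3, -5.0]
gripper_width: 0.0105
t 26.65 tcp [ 433.7 -356.7  175.3] w 10.5 F [ 0.4  0.3 -5. ] q [ 0.92  0.49 -0.48  1.81  0.28  0.9   0.53]
yaw 102.15 -> [550.0, -200.0, 170.0, 130.0] shift [0.6438, 0.7333, 0.0255] turn [0.0011, 0.0026, -0.1547] rows~ 4
yaw 102.15 -> [591.6, -29.8, 170.0, 167.5] shift [1.4319, 1.1157, 0.0219] turn [0.0002, 0.003, -0.3631] rows~ 8
```

```bash
python3 -m crank '[[0.12,0.14,0,0,0,-0.03,0],[0.25,0.28,0,0,0,-0.06,0],[0.38,0.43,0,0,0,-0.09,0],[0.51,0.58,0,0,0,-0.12,0],[0.64,0.73,0,0,0,-0.15,0],[0.75,0.8,0,0,0.002,-0.19,0],[0.85,0.85,0,0,0.002,-0.23,0],[0.85,0.85,0,0,0.002,-0.23,0]]'; python3 go.py 591.6,-29.8,160,167.5
```

```text
time: 27.45
tcp_pos: [0.5643, -0.1501, 0.1738]
tool_rot: [0.001, 0.308, 0.951, 0.002]
ft_force: [0.5, 0.8, -5.3]
gripper_width: 0.0104
t 27.45 tcp [ 564.3 -150.1  173.8] w 10.4 F [ 0.5  0.8 -5.3] q [ 0.61  0.56 -0.68  1.75  0.41  0.98  0.72]
yaw 144.09 -> [591.6, -29.8, 160.0, 167.5] shift [0.2422, 0.5672, 0.071] turn [0.001, 0.0002, -0.13] rows~ 3
```

```bash
python3 -m crank '[[0.05,0.12,0,0,0,-0.03,0],[0.11,0.26,0,0,0,-0.06,0],[0.17,0.41,0,0,0,-0.1,0],[0.242,0.567,0,0,0,-0.13,0],[0.242,0.567,0.1,0.001,0,-0.13,0],[0.242,0.567,0.22,0.001,0,-0.13,0],[0.242,0.567,0.24,0.001,0,-0.13,0],[0.242,0.567,0.24,0.001,0,-0.13,0]]'; python3 go.py 591.6,-29.8,88,167.5; python3 - <<'E'
from fit import *
p,d=save('top','top10'); C=cloud('top',d); z=C[...,2]
save('scene','scene10');a=cv2.imread('pics/top10.png'); b=cv2.imread('pics/scene10.png')
zt=read_state()['tcp_pos'][2]-.0209
q=C[(np.hypot(C[...,0]-.59,C[...,1]+.03)<.14)&(abs(z-zt-.014)<.012)]
print(zt,cv2.minAreaRect((q[:,:2]*1000).astype(np.float32)))
cv2.imwrite('pics/c10.png',np.hstack([cv2.resize(a[140:275,215:350],(390,390)),cv2.resize(b[130:260,220:350],(390,390))]))
E
```

```text
time: 28.25
tcp_pos: [0.5906, -0.0306, 0.125]
tool_rot: [-0.001, 0.109, 0.994, -0.0]
ft_force: [0.7, 1.2, -5.0]
gripper_width: 0.0102
t 28.25 tcp [590.6 -30.6 125. ] w 10.2 F [ 0.7  1.2 -5. ] q [ 0.43  0.65 -0.74  1.78  0.54  0.93  0.81]
yaw 167.43 -> [591.6, -29.8, 88.0, 167.5] shift [-0.0043, 0.0049, 0.1852] turn [-0.0003, -0.0007, -0.0004] rows~ 1
0.105860693048803 ((562.0628051757812, -23.231109619140625), (150.81312561035156, 133.67404174804688), 77.29225158691406)
```

View pics/c10.png

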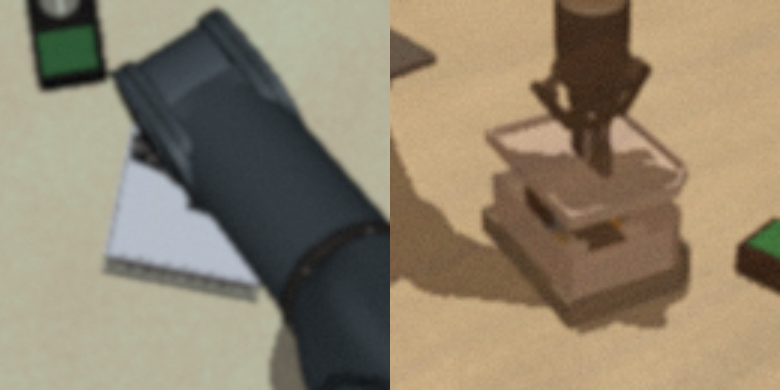

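The cover hangs level with its cut corner over the tray's and its offset is about 1 mm. Lowering it with force checks.

```bash
python3 -m crank '[[-0.005,0.004,0.05,0,-0.001,0,0],[-0.005,0.004,0.1,0,-0.001,0,0],[-0.005,0.004,0.13,0,-0.001,0,0],[-0.005,0.004,0.15,0,-0.001,0,0],[-0.005,0.004,0.16,0,-0.001,0,0],[-0.005,0.004,0.165,0,-0.001,0,0]]'; python3 go.py 592,-30,87,167.5
```

```text
time: 28.95
tcp_pos: [0.5931, -0.0295, 0.0936]
tool_rot: [0.002, 0.109, 0.994, -0.0]
ft_force: [-0.3, 0.7, -5.4]
gripper_width: 0.0102
t 28.95 tcp [593.1 -29.5  93.6] w 10.2 F [-0.3  0.7 -5.4] q [ 0.41  0.69 -0.72  1.8   0.58  0.87  0.77]
yaw 167.44 -> [592.0, -30.0, 87.0, 167.5] shift [0.005, -0.0038, 0.0329] turn [0.0001, 0.0013, -0.0003] rows~ 1
```

```bash
python3 -m crank '[[0.005,-0.004,0.015,0,0,0,0],[0.005,-0.004,0.025,0,0.001,0,0],[0.005,-0.004,0.033,0,0.001,0,0],[0.005,-0.004,0.036,0,0.001,0,0],[0.005,-0.004,0.036,0,0.001,0,0]]'; python3 go.py 592,-30,87,167.5
```

```text
time: 29.45
tcp_pos: [0.592, -0.0302, 0.0869]
tool_rot: [0.001, 0.109, 0.994, -0.0]
ft_force: [-3.1, -0.7, 4.6]
gripper_width: 0.0107
t 29.45 tcp [592.  -30.2  86.9] w 10.7 F [-3.1 -0.7  4.6] q [ 0.41  0.7  -0.71  1.81  0.59  0.86  0.77]
yaw 167.43 -> [592.0, -30.0, 87.0, 167.5] shift [0.0003, 0.0008, -0.0003] turn [-0.0001, 0.0005, -0.0004] rows~ 1
```

Contact came at the expected home height of 86.9 mm. I'll release, back off and check.

```bash
python3 -m crank '[[0,0,0,0,0,0,0.5],[0,0,0,0,0,0,0.8],[0,0,0,0,0,0,1],[0,0,0,0,0,0,1],[0,0,-0.15,0,0,0,1],[0,0,-0.4,0,0,0,1],[0,0,-0.7,0,0,0,1],[0,0,-0.7,0,0,0,1]]'; python3 -m crank '[[0.1,0.2,0,0,0,0,1],[0.1,0.4,0,0,0,0,1],[0.1,0.6,0,0,0,0,1],[0.1,0.8,0,0,0,0,1],[0.1,1,0,0,0,0,1],[0.1,1,0,0,0,0,1]]'; python3 - <<'E'
from fit import *
p,d=save('top','top11'); C=cloud('top',d); z=C[...,2]
save('scene','scene11');a=cv2.imread('pics/top11.png'); b=cv2.imread('pics/scene11.png')
for n,r,lo,hi in(('flange',.135,.068,.094),('rib',.06,.1,.13)):
    m=((np.hypot(C[...,0]-.592,C[...,1]+.03)<r)&(z>lo)&(z<hi)).astype(np.uint8)
    k,l,s,_=cv2.connectedComponentsWithStats(m); i=1+s[1:,4].argmax(); q=C[l==i]
    print(n,s[i,4],cv2.minAreaRect((q[:,:2]*1000).astype(np.float32)),np.percentile(q[:,2],[10,50,90]))
    if n=='flange':
        A=np.c_[q[:,:2]-[.592,-.03],np.ones(len(q))]; print('tilt',np.linalg.lstsq(A,q[:,2],rcond=None)[0])
cv2.imwrite('pics/c11.png',np.hstack([cv2.resize(a[100:310,100:480],(420,232)),cv2.resize(b[140:320,110:410],(380,232))]))
E
```

```text
time: 30.25
tcp_pos: [0.5943, -0.0289, 0.2326]
tool_rot: [0.005, 0.109, 0.994, 0.001]
ft_force: [0.1, 0.7, -0.2]
gripper_width: 0.0853
time: 30.85
tcp_pos: [0.6173, 0.1781, 0.2327]
tool_rot: [0.004, 0.105, 0.994, 0.003]
ft_force: [0.1, 1.0, -0.2]
gripper_width: 0.0856
flange 2100 ((584.9107666015625, -30.313323974609375), (152.04061889648438, 191.73020935058594), 77.57647705078125) [0.07531551 0.0799662  0.08584112]
tilt [ 0.0025087  -0.00625752  0.08021185]
rib 93 ((587.5167236328125, -30.830142974853516), (11.987558364868164, 62.521575927734375), 77.60514068603516) [0.11117331 0.11515296 0.12027062]
```

View pics/c11.png

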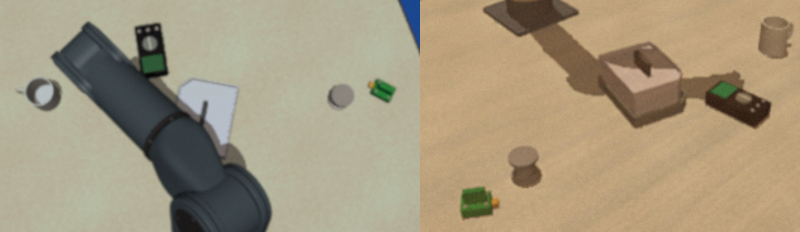

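```bash
python3 - <<'E'
from h import *
for f in('top0','top8','top11','scene11'):
    h=cv2.cvtColor(cv2.imread(f'pics/{f}.png'),cv2.COLOR_BGR2HSV)
    k,l,s,c=cv2.connectedComponentsWithStats(cv2.inRange(h,(100,100,50),(130,255,255)))
    print(f,[(s[i,4],c[i].astype(int).tolist()) for i in range(1,k) if s[i,4]>15])
st=read_state();print(st['time'],st['ft_force'])
close_job()
E
```

```text
top0 [(np.int32(5164), [492, 99]), (np.int32(102), [360, 189]), (np.int32(20), [184, 187]), (np.int32(69), [188, 193])]
top8 [(np.int32(5160), [492, 99]), (np.int32(73), [265, 221])]
top11 [(np.int32(5164), [492, 99])]
scene11 [(np.int32(44), [120, 355]), (np.int32(1661), [103, 390]), (np.int32(42), [146, 381]), (np.int32(16), [175, 382]), (np.int32(16), [152, 386]), (np.int32(31), [133, 390]), (np.int32(21), [165, 389]), (np.int32(290), [173, 404]), (np.int32(108), [128, 400]), (np.int32(415), [141, 406]), (np.int32(20), [124, 395]), (np.int32(28), [108, 404]), (np.int32(171), [208, 412]), (np.int32(80), [107, 414])]
30.95 [-0.23839676 -0.02148822 -0.52868726]
the job is handed in; nothing more can be done
```

The kit is packed and handed in at 31 s. The tray is down in the cradle with its cut corner matched. The only two blue blocks on the bench are in pockets 2 and 3, tabs towards the cut-corner end. The cover is on and turned to match.

**Last checks that agreed:**
- **Tray:** its rim read 75 mm against 76 mm expected, at the cradle's position and angle within about 1.5 mm and 0.2°.
- **Cover:** the flange top read 80 mm as expected and lay flat. It touched down exactly at the height for fully home.
- **Bench:** no blue block was left in the final pictures. The multimeter, spool, mug and green look-alike looked unmoved.

**Checks that disagreed or were missing:**
- **Scene camera:** it gave no depth and placed things about 5–14 mm off from the top camera. I used it only to check shapes and headings.
- **Cover position:** the final rectangle fit put the cover's centre about 7 mm from where I released it. The arm was hiding part of the cover, so I trust the height and contact readings more.
- **Block B:** I did not look at it again after releasing it in pocket 3. It touched the pocket floor at the right height, and the cover closed fully over it.

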